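# Gauge a blind dowel bore and fit the matching dowel

## Task

The gearbox cover on the bench lacks one of its two locating dowels: gauge the open dowel bore by lowering the held depth rod until it rests on the bottom, then choose from the rack the one dowel that will stand as high as its fitted twin when it bottoms, and press it fully home on the bottom of the bore. Push neither rod nor dowel harder than 40 N, and finish with the rod standing in its stand again, the two other dowels left in the rack and the things around undisturbed.

Things in the scene. Friction and masses are not known exactly. Their poses are not given: they have to be found in the camera images.
- cover: die-cast aluminium gearbox end cover, 128 x 176 mm, lying face up and bolted fast on a black rubber pad (150 x 200 mm); origin under its centre at bench height, z up, its machined face is 65 mm above the bench; x across the short side, y along the long side. Corner bosses 37 mm across: one has the open dowel bore, the diagonally opposite one the fitted dowel, the other two have only small tapped holes (black dots).
- bore (a point): centre of the mouth of the open dowel bore, level with the cover's face: blind round hole 15 mm across, straight down, its edge ringed by a brass lip. It is 24, 32 or 40 mm deep: gauge it. A spring-steel sleeve 6 to 12 mm below the mouth (three leaves, 12.4 mm between them) grips the dowel: it does not drop in, sliding it takes about 5 to 12 N until it bottoms. The rod passes freely.
- twin_top (a point): centre of the top of the fitted dowel (dark grey steel, 14 mm across), the twin of the missing one; it bottoms in its own hole and stands 16 mm proud of the face
- rod_handle (a point): middle of the handle of the depth rod, a loose upright gauge, about 120 g: brass handle 18 mm across and 50 mm high (two dark rings), below it a steel shaft 8 mm across and 60 mm long with a flat end. z is along the rod, away from the tip; at the start the handle's shoulder rests on the stand, the shaft hangs in the hole
- rod_tip (a point): end of the depth rod's shaft, 85 mm below the middle of the handle
- stand_hole (a point): mouth of the hole in the rod's stand, a red block 60 x 60 x 66 mm on a dark foot plate 90 x 100 x 4 mm, fixed; the hole is 11 mm across and 62 mm deep, its mouth is 66 mm above the bench
- rack: blue dowel rack, fixed, 190 (x) x 50 (y) x 24 mm high, origin under its centre; three round pockets 15.6 mm across and 10 mm deep (floor 14 mm above the bench) at x = -65, 0 and 65 mm of its own frame, one dowel standing in each, in any order
- dowel_40_mid (a point): middle (half-way up) of the loose dark grey steel dowel that is 40 mm long, 14 mm across, about 49 g, standing upright in the rack; its lower end has a 3.5 mm lead chamfer to 9 mm across; z along the dowel, upwards
- dowel_40_top (a point): centre of the upper end of the 40 mm dowel
- dowel_48_mid (a point): middle (half-way up) of the loose dark grey steel dowel that is 48 mm long, 14 mm across, about 59 g, standing upright in the rack; its lower end has a 3.5 mm lead chamfer to 9 mm across; z along the dowel, upwards
- dowel_48_top (a point): centre of the upper end of the 48 mm dowel
- dowel_56_mid (a point): middle (half-way up) of the loose dark grey steel dowel that is 56 mm long, 14 mm across, about 69 g, standing upright in the rack; its lower end has a 3.5 mm lead chamfer to 9 mm across; z along the dowel, upwards
- dowel_56_top (a point): centre of the upper end of the 56 mm dowel
- oil_bottle: bystander: grey oil bottle with a yellow label, 52 mm across, 150 mm high, loose, origin under its centre
- tumbler: bystander: open steel tumbler, 76 mm across, 130 mm high, loose, origin under its centre
- parts_box: bystander: cardboard parts box with a blue band, 70 x 110 x 50 mm, loose, origin under its centre
Mind the look-alikes: they are no part of the job. What is shaped like the part that bears rod_handle but orange or pink is not meant.

How it is judged:
By the outcome, as a careful person would: the job done as asked, in the order asked, and still so for the second after the job is handed in, with the robot touching nothing.
It also fails if it takes over 72 s, if anything falls off the work surface, if the arm or the gripper's body presses on something with over 40 N, if the wrist force passes 120 N, or if a joint passes its speed limit or range.

## Robot

A 6-joint arm with a two-finger parallel gripper is mounted at the origin on the work surface. World frame = base frame: x ahead of the robot, y to its left, z up, the work surface at z = 0. Lengths are in m, angles in rad, forces in N, time in s.
With the tool pointing down it reaches from about 0.3 to 0.875 m from the base axis. Payload 6.4 kg.
Tool frame: the origin (TCP) lies midway between the tips of the shut fingers; the grasp point (between the pads) lies 19 mm behind it (ctrl.tcp_to_grasp is the distance from the TCP to the grasp point, in m); z points along the fingers, y is the direction in which the jaws open and shut (so a half turn about z gives the same grasp; the last joint's range is limited). The gripper opens to 85 mm and grips with 20 to 120 N. Pads are 22 mm wide; open, the fingers measure 114 mm over their backs; the gripper's body (76 mm by 85 mm) begins 54 mm behind the grasp point. The pads swing forward as they close: fully open they stand 13 mm farther back than shut.
Start: joints at [1.134, 0.181, 1.607, -0, 1.354, -0.206], TCP at [0.132, 0.56, 0.231] pointing down, gripper open.
Joint ranges: [-2.99, 2.99], [-0.89, 2.07], [0.3, 2.58], [-1.14, 4.28], [0, 2.63], [-3.12, 3.12]. Speed limits (rad/s): [2.57, 2.57, 3.01, 3.14, 3.14, 3.14].

## Interface

Orientations are given as a unit quaternion [w, x, y, z].
In Python, from bench import monitor, imaging, order, spotter, ctrl gives the robot as it stands.
- The arm moves only by the shell command python3 -m pendant 'ROWS'. ROWS is JSON, a list that holds one entry, the list of rows, each a list of 5 numbers: the shift along the world's x, y, z in mm, then the turn about the world's z in degrees, then the finger opening in mm, from 0 to 85.4. A call has 1 to 8 rows; each row shifts and turns the commanded pose from where the row before left it; what a row does not reach is not made up. A row lasts 1/8 s, in which the tool goes at most 62.5 mm and 10.7 degrees, less where a joint would pass 70% of its speed; a pose out of reach is approached as far as the arm can. A call with a gripper value outside its range is refused whole. The fingers move at their own pace and stop on an object; the grip force is fixed at half the most. Time passes only in rows, so rows that do not move let the fingers close. It gives the time, the measured TCP pose, the force and the opening at its end, in the units of the state.
- monitor.get_obs(): the state, without advancing time (a new reading comes with each control period).
- imaging.camera(name): name is "side" or "top"; returns a dict with "img" (400x640x3 uint8, red, green, blue), "vfov" (degrees; the focal length in pixels is half the picture's height over the tangent of half this angle, whatever the lens; pixels are square), "cx", "cy" (the principal point, pixels), "distortion" ([k1, k2, p1, p2, k3] as OpenCV has them; the pictures are not rectified), "origin" and "orientation" of the camera in the world. Camera axes: x right, y down, z forward; pixel columns grow to the right and rows downward; lengths in m; the calibration is good to about 2 mm. A picture is of the moment at which its call begins. There is no depth.
- order.hand_in(): hands the job in, once; it reports no verdict.
Trained networks look in the newest picture that a camera, given by its name, has taken for a name from the list of things; names that differ only in an ending like _2 or _b are one class to them, and where a whole thing is asked for, a point or a joint stands for the part that bears it (a point fixed in the world has none). Each returns a list of dicts, best first, with "confidence" (0 to 1); they miss things now and then, are a little off and sometimes report something else, mostly with a low value. They report only what shows in the picture. A call takes as long as a camera call. They do not tell look-alikes from the thing itself.
- spotter.recognise(camera, thing): "at" ([x, y, z] in m, in the coordinates of the camera as it stood for that picture, good to about 4 mm: the middle of the surface that is visible of it).
- spotter.tip_of(camera, thing): "at" ([x, y, z] in m, in the coordinates of the camera as it stood for that picture, good to about 4 mm: a listed point, or the origin of a listed thing).
The state is a dict: "time_s": time; "q": joint angles; "dq": joint speeds; "joint_efforts": joint torques, N m; "eef_pos": TCP position; "eef_rot": TCP orientation; "wrist_force": force on the tool from outside, world axes, zero at the start; "torque": the same for the moment, N m; "opening": opening from 0.0 (shut) to 1.0 (fully open).
Only numpy, scipy, OpenCV 4.12 (cv2) and the standard library are available. Lean on these libraries where they do the work, as an engineer would, in place of code of your own. Each camera call takes 0.05 s, during which the arm holds its last target. There are 200 camera calls.

## Working session

There is one attempt and no reset: what is moved stays moved. The work goes in short steps, Python scripts to look and compute and a shell command to move; the robot and the scene stay as the last step left them, time stands still between calls to the robot, and variables do not carry over. Pictures are saved under pics/ and viewed, about 8 in all and at most 12, crops included, and the job is handed in when it is done.

```bash
mkdir -p pics
cat > h.py <<'E'
import numpy as np, cv2
from scipy.spatial.transform import Rotation as R
from bench import monitor, imaging, order, spotter, ctrl
def cam(n):
    c=imaging.camera(n); q=c["orientation"]; c["R"]=R.from_quat([q[1],q[2],q[3],q[0]]).as_matrix()
    f=200/np.tan(np.radians(c["vfov"])/2); c["K"]=np.array([[f,0,c["cx"]],[0,f,c["cy"]],[0,0,1.]]); c["D"]=np.array(c["distortion"],float); c["o"]=np.array(c["origin"]); return c
def w(c,p): return c["o"]+c["R"]@np.array(p)
def pix(c,P):
    p=c["R"].T@(np.array(P)-c["o"]); return cv2.projectPoints(p.reshape(1,1,3),np.zeros(3),np.zeros(3),c["K"],c["D"])[0].ravel()
def onz(c,u,v,z):
    a=cv2.undistortPoints(np.array([[[u,v]]],float),c["K"],c["D"]).ravel(); d=c["R"]@np.array([a[0],a[1],1]); return c["o"]+d*(z-c["o"][2])/d[2]
def save(c,n,crop=None,s=1):
    im=c["img"][:,:,::-1]
    if crop: x0,y0,x1,y1=crop; im=im[y0:y1,x0:x1]
    cv2.imwrite("pics/"+n,cv2.resize(im,None,fx=s,fy=s,interpolation=cv2.INTER_CUBIC))
E
python3 - <<'E'
from h import *
o=monitor.get_obs(); print({k:np.round(v,3) for k,v in o.items()}, ctrl.tcp_to_grasp)
for n in ["top","side"]:
    c=cam(n); save(c,n+"0.png",s=1.25); print(n,c["o"].round(3),c["R"].round(2).tolist(),c["K"][0,0].round(0),c["D"])
    for t in "cover bore twin_top rod_handle stand_hole rack dowel_40_top dowel_48_top dowel_56_top oil_bottle tumbler parts_box".split():
        for d in spotter.tip_of(n,t)[:3]:
            p=w(c,d["at"]); print(t,p.round(3),pix(c,p).round(0),round(d["confidence"],2))
E
```

```text
{'time_s': np.float64(0.0), 'q': array([ 1.134,  0.182,  1.608,  0.   ,  1.354, -0.206]), 'dq': array([ 0.   ,  0.001,  0.   , -0.001, -0.002,  0.001]), 'joint_efforts': array([ 1.0000e-03, -4.4486e+01, -3.5135e+01,  0.0000e+00,  9.0000e-03,
       -0.0000e+00]), 'eef_pos': array([0.131, 0.559, 0.23 ]), 'eef_rot': array([-0.   ,  0.115,  0.993, -0.001]), 'wrist_force': array([0.025, 0.747, 0.391]), 'torque': array([-0.059, -0.081,  0.008]), 'opening': np.float64(1.001)} 0.0187
top [ 3.670e-01 -1.000e-03  1.137e+00] [[-0.01, -0.98, 0.18], [-1.0, 0.01, 0.02], [-0.02, -0.17, -0.98]] 405.0 [-0.06008538  0.          0.          0.          0.        ]
cover [0.555 0.022 0.   ] [318. 202.] 0.82
cover [0.489 0.088 0.063] [293. 223.] 0.67
cover [ 0.448 -0.291  0.053] [435. 237.] 0.45
bore [0.487 0.086 0.063] [294. 224.] 0.97
twin_top [ 0.622 -0.04   0.086] [340. 172.] 0.6
rod_handle [0.399 0.313 0.085] [206. 257.] 0.64
rod_handle [0.603 0.304 0.084] [213. 180.] 0.48
rod_handle [0.511 0.301 0.094] [211. 214.] 0.46
stand_hole [0.511 0.3   0.065] [214. 215.] 0.64
stand_hole [0.491 0.086 0.063] 
[... 840 characters left out ...]
189.] 0.96
twin_top [ 0.623 -0.038  0.083] [348. 212.] 0.71
twin_top [ 0.736 -0.143  0.003] [410. 277.] 0.31
rod_handle [0.511 0.298 0.089] [297. 137.] 0.69
rod_handle [0.605 0.304 0.083] [330. 137.] 0.48
rod_handle [0.398 0.309 0.09 ] [256. 136.] 0.46
stand_hole [0.511 0.304 0.067] [297. 143.] 0.73
rack [ 0.508 -0.292 -0.005] [289. 355.] 0.82
dowel_40_top [ 0.446 -0.294  0.054] [245. 336.] 0.47
dowel_48_top [ 0.512 -0.291  0.062] [289. 329.] 0.69
dowel_56_top [ 0.575 -0.294  0.063] [331. 329.] 0.73
dowel_56_top [ 0.446 -0.29   0.032] [247. 342.] 0.22
oil_bottle [ 0.736 -0.141 -0.   ] [410. 277.] 0.89
tumbler [0.704 0.165 0.   ] [371. 189.] 0.76
parts_box [0.742 0.025 0.002] [396. 222.] 0.81
```

View pics/top0.png

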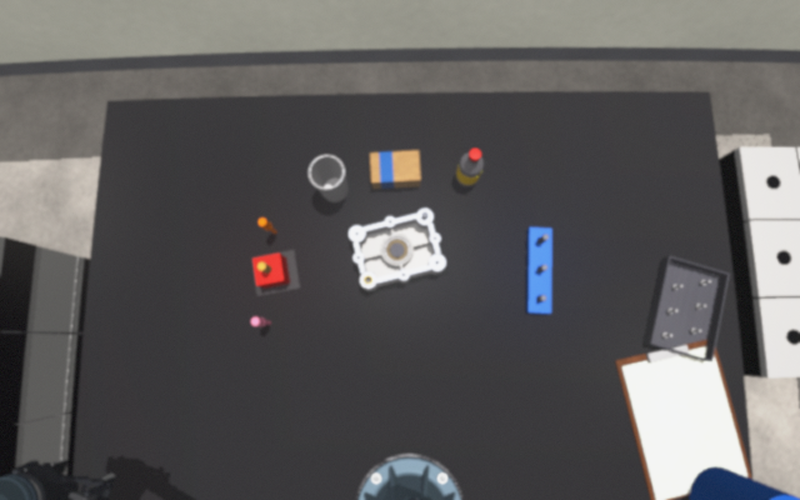

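View pics/side0.png

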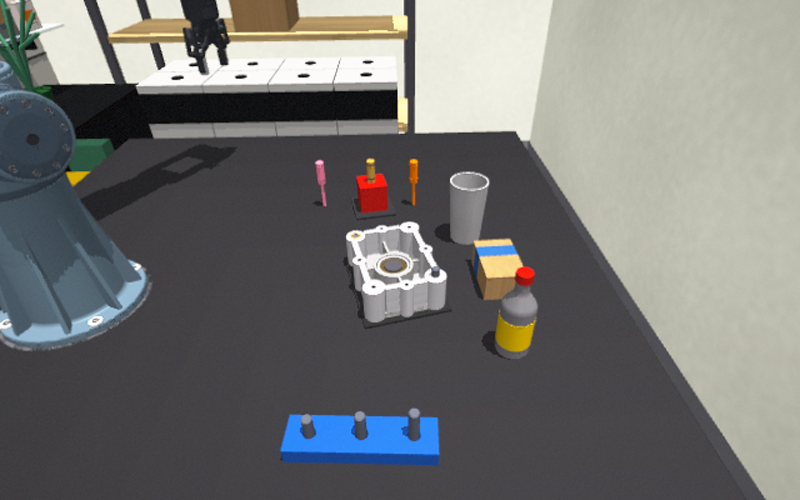

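Both views agree with the networks. The real (brass) rod is in the red stand at top px (262,267), with pink and orange look-alikes beside it. The open bore (tan ring) is at top px (367,281) and the twin is diagonally opposite. The rack dowels get taller from left to right in the side view.

```bash
python3 -m pendant '[[[40,-25,0,3,85],[50,-35,0,5,60],[50,-35,0,5,45],[50,-35,0,0,45],[50,-35,0,0,45],[50,-35,0,0,45],[50,-35,0,0,45],[40,-24,-20,0,45]]]'
python3 - <<'E'
from h import *
for k in range(3):
  for n in ["top","side"]:
    c=cam(n)
    if k==0: save(c,n+"1.png",s=1.25)
    for t in "bore twin_top rod_handle stand_hole dowel_40_mid dowel_48_mid dowel_56_mid".split():
        print(n,t,[(w(c,d["at"]).round(3).tolist(),round(d["confidence"],2)) for d in spotter.tip_of(n,t)[:3] if d["confidence"]>.4])
E
```

```text
time_s: 2.3
eef_pos: [0.5148, 0.2994, 0.2131]
eef_rot: [0.002, 0.003, 1.0, 0.001]
wrist_force: [0.5, 0.7, -0.6]
opening: 0.528
top bore [([0.487, 0.087, 0.063], 0.68)]
top twin_top [([0.624, -0.043, 0.086], 0.63)]
top rod_handle [([0.512, 0.3, 0.091], 0.55), ([0.609, 0.304, 0.084], 0.42)]
top stand_hole [([0.51, 0.301, 0.062], 0.86)]
top dowel_40_mid [([0.442, -0.291, 0.029], 0.44)]
top dowel_48_mid [([0.511, -0.294, 0.038], 0.61)]
top dowel_56_mid [([0.577, -0.301, 0.045], 0.63)]
side bore [([0.445, -0.29, 0.054], 0.68), ([0.483, 0.082, 0.062], 0.58)]
side twin_top [([0.623, -0.035, 0.083], 0.86), ([0.447, -0.291, 0.053], 0.55)]
side rod_handle [([0.51, 0.305, 0.092], 0.58), ([0.399, 0.309, 0.086], 0.57), ([0.605, 0.304, 0.084], 0.47)]
side stand_hole [([0.511, 0.302, 0.067], 0.7)]
side dowel_40_mid [([0.448, -0.293, 0.034], 0.57)]
side dowel_48_mid [([0.511, -0.298, 0.039], 0.55)]
side dowel_56_mid [([0.578, -0.299, 0.043], 0.74), ([0.507, -0.294, -0.005], 0.71)]
top bore [([0.491, 0.086, 0.063], 0.69)]
top twin_top [([0.623, -0.042, 0.082], 0.87)]
top rod_handle [([0.511, 0.304, 0
[... 881 characters left out ...]
 0.093], 0.66), ([0.608, 0.306, 0.081], 0.57), ([0.402, 0.313, 0.084], 0.54)]
top stand_hole [([0.51, 0.298, 0.065], 0.55)]
top dowel_40_mid [([0.445, -0.29, 0.033], 0.42)]
top dowel_48_mid [([0.513, -0.292, 0.041], 0.53)]
top dowel_56_mid [([0.49, 0.084, 0.063], 0.49), ([0.58, -0.301, 0.041], 0.43)]
side bore [([0.483, 0.081, 0.065], 0.78)]
side twin_top [([0.625, -0.037, 0.083], 0.69), ([0.578, -0.298, 0.044], 0.41)]
side rod_handle [([0.396, 0.307, 0.089], 0.66), ([0.605, 0.305, 0.087], 0.64), ([0.51, 0.298, 0.091], 0.61)]
side stand_hole [([0.511, 0.3, 0.066], 0.68)]
side dowel_40_mid [([0.444, -0.287, 0.033], 0.68)]
side dowel_48_mid []
side dowel_56_mid [([0.576, -0.298, 0.045], 0.71)]
```

```bash
python3 -m pendant '[[[-4,2,-30,0,45],[0,0,-40,0,45],[0,0,-36,0,40],[0,0,-20,0,40],[0,0,-10,0,30],[0,0,0,0,5],[0,0,0,0,5],[0,0,0,0,5]]]'
python3 - <<'E'
from h import *
# pixel-level brass ring / bore and dowel tops
for n in ["top","side"]:
    c=cam(n)
    u,v=pix(c,[.486,.084,.065]).round(0).astype(int); print(n,u,v)
    save(c,n+"2.png",(u-60,v-60,u+60,v+45),6)
E
```

```text
time_s: 5.7
eef_pos: [0.5077, 0.3025, 0.0759]
eef_rot: [0.0, 0.002, 1.0, -0.0]
wrist_force: [-1.1, -3.5, -1.3]
opening: 0.184
top 294 224
side 284 188
```

Run:
```python
import cv2,numpy as np
a=cv2.imread('pics/top2.png');b=cv2.imread('pics/side2.png')
cv2.imwrite('pics/c2.png',cv2.resize(np.hstack([a,b]),(800,350)))
```

```text
(no output)
```

View pics/c2.png

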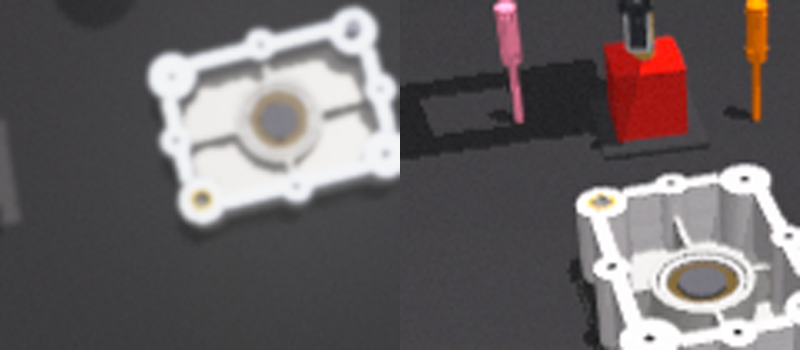

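The rod is gripped. The brass ring sits at top px (294.5,223.6) and side px (284,188.5), which matches the predicted bore. Next I compute sub-pixel centroids and lift the rod.

```bash
cat >> h.py <<'E'
def bore_meas():
    for n in ["top","side"]:
        c=cam(n); hsv=cv2.cvtColor(c["img"],cv2.COLOR_RGB2HSV); u,v=pix(c,[.486,.084,.065]).round(0).astype(int)
        s=hsv[v-7:v+8,u-8:u+9,1].astype(float); s=np.clip(s-50,0,None); yy,xx=np.mgrid[v-7:v+8,u-8:u+9]
        a,b=(s*xx).sum()/s.sum(),(s*yy).sum()/s.sum(); print(n,a.round(2),b.round(2),onz(c,a,b,.065).round(4))
E
python3 -c "
from h import *
bore_meas()"
python3 -m pendant '[[[0,0,20,0,5],[0,0,30,0,5],[0,0,30,0,5],[0,0,0,0,5]]]'
python3 - <<'E'
from h import *
for n in ["top","side"]:
    c=cam(n); save(c,n+"3.png")
    for k in range(2):
      for t in ["rod_handle","rod_tip"]:
        print(n,t,[(w(c,d["at"]).round(3).tolist(),round(d["confidence"],2)) for d in spotter.tip_of(n,t)[:3]])
u,v=pix(c,[.508,.302,.11]).round(0).astype(int); save(c,"s3.png",(u-60,v-50,u+60,v+50),5)
E
```

```text
top 293.99 222.73 [0.4891 0.0848 0.065 ]
side 283.95 188.1 [0.4853 0.0836 0.065 ]
time_s: 6.4
eef_pos: [0.5103, 0.3044, 0.1601]
eef_rot: [0.004, 0.002, 1.0, 0.002]
wrist_force: [0.4, -0.8, -1.1]
opening: 0.188
top rod_handle [([0.61, 0.304, 0.084], 0.62), ([0.399, 0.308, 0.087], 0.38)]
top rod_tip [([0.399, 0.311, -0.003], 0.5), ([0.608, 0.303, 0.001], 0.39)]
top rod_handle [([0.61, 0.304, 0.084], 0.62), ([0.399, 0.308, 0.087], 0.38)]
top rod_tip [([0.399, 0.311, -0.003], 0.5), ([0.608, 0.303, 0.001], 0.39)]
side rod_handle [([0.606, 0.305, 0.087], 0.69), ([0.734, -0.143, 0.002], 0.55), ([0.395, 0.308, 0.091], 0.53)]
side rod_tip [([0.397, 0.314, -0.003], 0.73), ([0.606, 0.302, -0.001], 0.57), ([0.509, 0.304, 0.087], 0.49)]
side rod_handle [([0.606, 0.305, 0.087], 0.69), ([0.734, -0.143, 0.002], 0.55), ([0.395, 0.308, 0.091], 0.53)]
side rod_tip [([0.397, 0.314, -0.003], 0.73), ([0.606, 0.302, -0.001], 0.57), ([0.509, 0.304, 0.087], 0.49)]
```

View pics/s3.png

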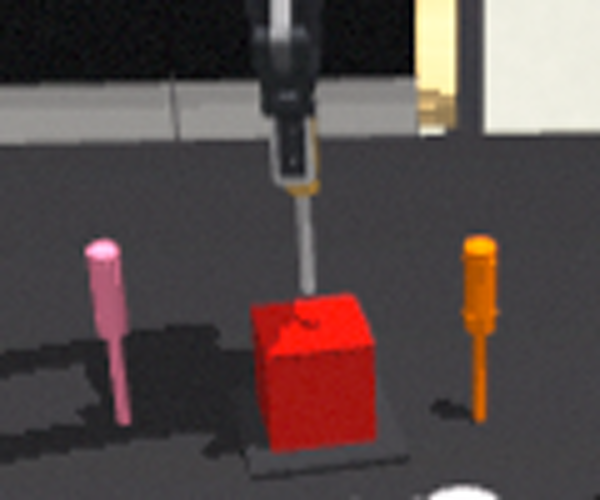

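Run:
```python
from h import *
from scipy.optimize import least_squares
c=cam("side"); o=monitor.get_obs(); print(o["eef_pos"].round(4),R.from_quat(np.roll(o["eef_rot"],-1)).as_matrix().round(3).tolist())
u,v=pix(c,[.508,.302,.11]).round(0)
for (a,b) in [(308,293),(303,195)]:
    p=np.array([u-60+a/5-.4,v-50+b/5-.4]); r=least_squares(lambda x:pix(c,[x[0],.303,x[1]])-p,[.51,.1]); print(p,r.x)
print([pix(c,o["eef_pos"])-[u-60,v-50]])
```

```text
[0.5073 0.3027 0.1548] [[-1.0, 0.004, -0.001], [0.004, 1.0, -0.0], [0.001, -0.0, -1.0]]
[296.2 138.2] [0.50947768 0.08362016]
[295.2 118.6] [0.5097513  0.14154206]
[array([59.02811035, 33.98839261])]
```

```bash
python3 -m pendant '[[[0,0,20,0,5],[-4,-43,0,0,5],[-6,-44,0,0,5],[-7,-44,0,0,5],[-6,-44,0,0,5],[0,-43,0,0,5],[0,0,0,0,5],[0,0,0,0,5]]]'
python3 - <<'E'
from h import *
o=monitor.get_obs(); print(o["eef_pos"].round(4),o["wrist_force"])
ims=[]
for n in ["top","side"]:
    c=cam(n); u,v=pix(c,[.486,.084,.08]).round(0).astype(int); print(u,v); save(c,"t.png",(u-30,v-40,u+30,v+30),6); ims.append(cv2.imread("pics/t.png"))
cv2.imwrite("pics/c4.png",np.hstack(ims))
E
```

```text
time_s: 7.95
eef_pos: [0.4846, 0.085, 0.1754]
eef_rot: [0.0, 0.002, 1.0, 0.0]
wrist_force: [-0.9, 0.4, -1.5]
opening: 0.187
[0.4846 0.085  0.1754] [-0.94959784  0.44302124 -1.51161085]
294 223
284 183
```

View pics/c4.png

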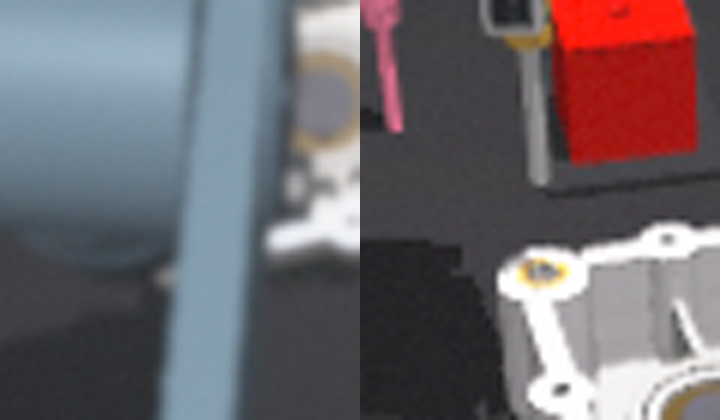

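The side view shows the rod tip (px 541,185) directly above the brass-ringed bore (541,272).

```bash
python3 -m pendant '[[[0,-1,-20,0,5],[0,0,-15,0,5],[0,0,-1,0,5],[0,0,-1,0,5],[0,0,-1,0,5],[0,0,-1,0,5],[0,0,-1,0,5],[0,0,0,0,5]]]'; python3 -m pendant '[[[0,0,-3,0,5],[0,0,-3,0,5],[0,0,-3,0,5],[0,0,-3,0,5],[0,0,-2,0,5],[0,0,-1,0,5],[0,0,0,0,5]]]'
```

```text
time_s: 9.05
eef_pos: [0.4845, 0.0837, 0.1353]
eef_rot: [-0.0, 0.002, 1.0, 0.0]
wrist_force: [0.5, -0.0, -1.6]
opening: 0.185
time_s: 9.93
eef_pos: [0.4845, 0.0838, 0.1203]
eef_rot: [-0.0, 0.002, 1.0, 0.0]
wrist_force: [-0.3, 0.2, -0.6]
opening: 0.181
```

```bash
python3 -m pendant '[[[0,0,-3,0,5],[0,0,-3,0,5],[0,0,-1,0,5],[0,0,-1,0,5],[0,0,-1,0,5],[0,0,-1,0,5],[0,0,0,0,5],[0,0,0,0,5]]]'
```

```text
time_s: 10.92
eef_pos: [0.4846, 0.0838, 0.1103]
eef_rot: [0.0, 0.002, 1.0, 0.0]
wrist_force: [-0.2, -0.2, -0.7]
opening: 0.182
```

```bash
python3 -m pendant '[[[0,0,-1,0,5],[0,0,-1,0,5],[0,0,-1,0,5],[0,0,0,0,5]]]'; python3 -m pendant '[[[0,0,-1,0,5],[0,0,-1,0,5],[0,0,-1,0,5],[0,0,0,0,5]]]'; python3 -m pendant '[[[0,0,-1,0,5],[0,0,0,0,5],[0,0,0,0,5]]]'
```

```text
time_s: 11.42
eef_pos: [0.4856, 0.0837, 0.1094]
eef_rot: [0.001, 0.002, 1.0, -0.0]
wrist_force: [-4.3, 1.0, 15.1]
opening: 0.185
time_s: 11.92
eef_pos: [0.4881, 0.0839, 0.1089]
eef_rot: [0.004, 0.002, 1.0, 0.0]
wrist_force: [-4.6, 1.2, 26.6]
opening: 0.187
time_s: 12.3
eef_pos: [0.4888, 0.0837, 0.1086]
eef_rot: [0.005, 0.002, 1.0, -0.0]
wrist_force: [-5.9, 0.4, 31.8]
opening: 0.186
```

Contact begins at a depth of about 25 mm, well below the sleeve, so the bore is the 24 mm one and the 40 mm dowel is needed. Now I take the rod back.

```bash
python3 -m pendant '[[[0,0,10,0,5],[0,0,30,0,5],[0,0,30,0,5],[4,40,12,0,5],[6,50,0,0,5],[6,50,0,0,5],[7,50,0,0,5],[0,28,0,0,5]]]';python3 -m pendant '[[[0,0,0,0,5],[0,0,0,0,5]]]'
python3 - <<'E'
from h import *
c=cam("side"); o=monitor.get_obs(); print(o["eef_pos"].round(4))
u,v=pix(c,[.508,.302,.11]).round(0).astype(int); print(u,v); save(c,"s5.png",(u-50,v-50,u+50,v+40),6)
print([(w(c,d["at"]).round(3).tolist(),round(d["confidence"],2)) for d in spotter.tip_of("side","rod_tip")[:3]])
E
```

```text
time_s: 13.3
eef_pos: [0.5072, 0.304, 0.1847]
eef_rot: [-0.0, 0.001, 1.0, 0.0]
wrist_force: [0.1, 0.1, -0.8]
opening: 0.181
time_s: 13.55
eef_pos: [0.5071, 0.3012, 0.1847]
eef_rot: [-0.001, 0.002, 1.0, -0.0]
wrist_force: [0.1, -0.0, -0.8]
opening: 0.186
[0.5073 0.3009 0.1849]
295 130
[([0.397, 0.311, -0.003], 0.7), ([0.504, 0.306, 0.116], 0.56), ([0.604, 0.302, -0.004], 0.47)]
```

View pics/s5.png

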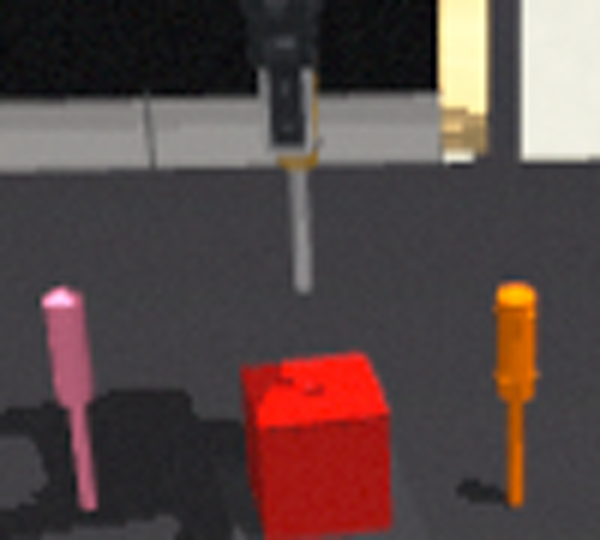

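Run:
```python
from h import *
from scipy.optimize import least_squares
c=cam("side")
for (a,b) in [(304,291),(298,172),(313,389)]:
    p=np.array([245+a/6-.4,80+b/6-.4]); r=least_squares(lambda x:pix(c,[x[0],.302,x[1]])-p,[.51,.1]); print(r.x.round(4), onz(c,*p,.066).round(4))
```

```text
[0.5085 0.1145] [0.5032 0.4075 0.066 ]
[0.5089 0.171 ] [0.4958 0.5656 0.066 ]
[0.5101 0.0648] [0.5102 0.2997 0.066 ]
```

```bash
python3 -m pendant '[[[1,1.5,-20,0,5],[0,0,-20,0,5],[0,0,-4,0,5],[0,0,-2,0,5],[0,0,-2,0,5],[0,0,-2,0,5],[0,0,-2,0,5],[0,0,0,0,5]]]'; python3 -m pendant '[[[0,0,-2,0,5],[0,0,-2,0,5],[0,0,0,0,5]]]'
```

```text
time_s: 14.7
eef_pos: [0.509, 0.3034, 0.134]
eef_rot: [0.001, 0.002, 1.0, 0.0]
wrist_force: [-1.5, 0.7, 2.4]
opening: 0.185
time_s: 15.08
eef_pos: [0.5101, 0.3037, 0.1329]
eef_rot: [0.002, 0.002, 1.0, 0.0]
wrist_force: [-4.8, -1.7, 18.7]
opening: 0.186
```

```bash
python3 -m pendant '[[[0,0,6,0,5],[0,-2.3,0,0,5],[0,0,0,0,5],[0,0,-3,0,5],[0,0,-2,0,5],[0,0,-2,0,5],[0,0,0,0,5]]]'; python3 -m pendant '[[[0,0,-2,0,5],[0,0,0,0,5]]]'
```

```text
time_s: 15.95
eef_pos: [0.5083, 0.301, 0.128]
eef_rot: [-0.0, 0.002, 1.0, -0.0]
wrist_force: [-0.1, 0.6, -0.9]
opening: 0.187
time_s: 16.2
eef_pos: [0.5084, 0.3009, 0.1261]
eef_rot: [-0.0, 0.002, 1.0, -0.0]
wrist_force: [0.6, 0.9, -1.7]
opening: 0.189
```

It's in the hole with no force on it. I'll lower it to rest.

```bash
python3 -m pendant '[[[0,0,-8,0,5],[0,0,-10,0,5],[0,0,-10,0,5],[0,0,-10,0,5],[0,0,-6,0,5],[0,0,-2,0,5],[0,0,-2,0,5],[0,0,0,0,5]]]'
```

```text
time_s: 17.2
eef_pos: [0.5087, 0.301, 0.0785]
eef_rot: [0.0, 0.002, 1.0, 0.0]
wrist_force: [-0.2, 0.2, -1.5]
opening: 0.187
```

```bash
python3 -m pendant '[[[0,0,-1,0,5],[0,0,-1,0,5],[0,0,0,0,5]]]'; python3 -m pendant '[[[0,0,0,0,20],[0,0,0,0,30],[0,0,0,0,45],[0,0,0,0,45],[0,0,20,0,45],[0,0,40,0,45],[0,0,50,0,45],[0,0,0,0,45]]]'
python3 - <<'E'
from h import *
c=cam("side"); print(monitor.get_obs()["eef_pos"].round(4))
for t in ["rod_handle","rod_tip","dowel_40_top","dowel_48_top","dowel_56_top","dowel_40_mid"]:
    print(t,[(w(c,d["at"]).round(3).tolist(),round(d["confidence"],2)) for d in spotter.tip_of("side",t)[:3]])
a=c["img"][90:180,240:360]; b=c["img"][300:390,220:340]
cv2.imwrite("pics/c6.png",cv2.resize(np.hstack([a,b])[:,:,::-1],None,fx=3.3,fy=3.3,interpolation=cv2.INTER_CUBIC))
E
```

```text
time_s: 17.58
eef_pos: [0.5085, 0.3009, 0.0762]
eef_rot: [-0.0, 0.002, 1.0, -0.0]
wrist_force: [-0.3, 0.1, -1.6]
opening: 0.184
time_s: 18.58
eef_pos: [0.5119, 0.3023, 0.1932]
eef_rot: [0.005, 0.002, 1.0, 0.002]
wrist_force: [0.2, 0.3, 0.1]
opening: 0.53
[0.5103 0.3017 0.1902]
rod_handle [([0.511, 0.3, 0.093], 0.7), ([0.397, 0.307, 0.085], 0.68), ([0.602, 0.306, 0.085], 0.57)]
rod_tip [([0.606, 0.305, -0.001], 0.68), ([0.398, 0.313, -0.002], 0.58)]
dowel_40_top [([0.449, -0.294, 0.057], 0.68), ([0.553, 0.024, 0.001], 0.5)]
dowel_48_top [([0.512, -0.295, 0.063], 0.67)]
dowel_56_top [([0.704, 0.162, 0.001], 0.53), ([0.577, -0.296, 0.064], 0.46)]
dowel_40_mid [([0.446, -0.29, 0.035], 0.49)]
```

View pics/c6.png

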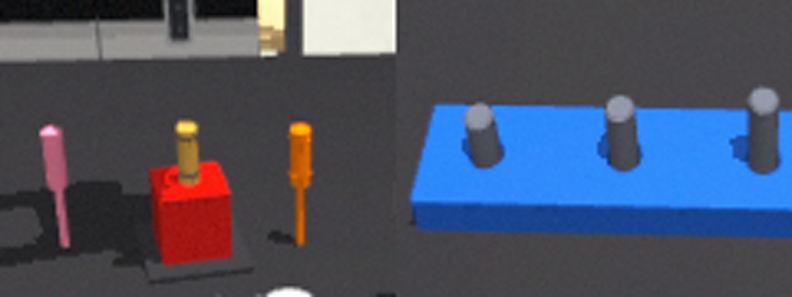

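The rod stands in its stand again, and the leftmost dowel in the rack is the shortest, so it is the 40 mm one. I move over to it.

```bash
python3 -m pendant '[[[-5,-30,0,0,45],[-5,-45,0,0,45],[-6,-55,0,0,45],[-6,-55,0,0,45],[-6,-55,0,0,45],[-6,-55,0,0,45],[-6,-55,0,0,45],[-6,-55,0,0,45]]]';python3 -m pendant '[[[-6,-55,0,0,45],[-6,-55,0,0,45],[-6,-45,0,0,45],[0,-33,0,0,45],[0,0,0,0,45],[0,0,0,0,45]]]'
python3 - <<'E'
from h import *
c=cam("side"); print(monitor.get_obs()["eef_pos"].round(4), onz(c,245.1,334.8,.054))
c=cam("top")
for t in ["dowel_40_top","dowel_40_mid","dowel_48_top","rack"]:
    print(t,[(w(c,d["at"]).round(3).tolist(),round(d["confidence"],2)) for d in spotter.tip_of("top",t)[:3]])
E
```

```text
time_s: 19.92
eef_pos: [0.4618, -0.1056, 0.1858]
eef_rot: [-0.0, 0.002, 1.0, 0.0]
wrist_force: [0.7, 0.7, -0.0]
opening: 0.527
time_s: 20.68
eef_pos: [0.4441, -0.2912, 0.1855]
eef_rot: [-0.001, 0.002, 1.0, 0.001]
wrist_force: [0.6, 0.4, -0.2]
opening: 0.527
[ 0.4443 -0.2909  0.1856] [ 0.44568815 -0.29189438  0.054     ]
dowel_40_top []
dowel_40_mid [([0.704, 0.168, 0.001], 0.68)]
dowel_48_top [([0.507, -0.29, 0.061], 0.42)]
rack [([0.508, -0.294, 0.0], 0.96)]
```

```bash
python3 -m pendant '[[[1.5,-0.5,-40,0,45],[0,0,-50,0,40],[0,0,-40,0,40],[0,0,-15,0,35],[0,0,-7,0,35],[0,0,0,0,35],[0,0,0,0,3],[0,0,0,0,3]]]';python3 -m pendant '[[[0,0,0,0,3],[0,0,0,0,3]]]'
```

```text
time_s: 21.98
eef_pos: [0.4469, -0.2929, 0.0357]
eef_rot: [0.001, 0.002, 1.0, -0.001]
wrist_force: [0.1, 2.7, 5.8]
opening: 0.137
time_s: 22.22
eef_pos: [0.4469, -0.293, 0.0357]
eef_rot: [0.001, 0.002, 1.0, -0.001]
wrist_force: [0.0, 2.4, 6.2]
opening: 0.134
```

```bash
python3 -m pendant '[[[0,0,10,0,3],[0,0,20,0,3],[0,0,40,0,3],[0,0,40,0,3],[0,0,0,0,3],[0,0,0,0,3]]]'
python3 - <<'E'
from h import *
o=monitor.get_obs(); print(o["eef_pos"].round(4),o["opening"])
c=cam("side"); u,v=pix(c,o["eef_pos"]).round(0).astype(int); print(u,v); save(c,"s7.png",(u-50,v-40,u+50,v+40),6)
print(pix(c,o["eef_pos"]))
E
```

```text
time_s: 22.98
eef_pos: [0.4457, -0.2924, 0.1441]
eef_rot: [-0.0, 0.002, 1.0, -0.0]
wrist_force: [-0.0, 0.0, -1.5]
opening: 0.135
[ 0.4457 -0.2924  0.1441] 0.13466859013908816
236 296
[236.30353761 295.544576  ]
```

View pics/s7.png

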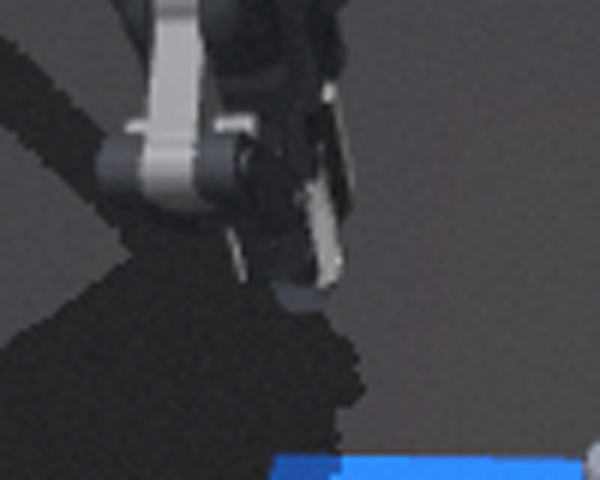

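The dowel is held; its lower end shows at crop px (301,305).

Run:
```python
from h import *
c=cam("side"); p=monitor.get_obs()["eef_pos"]
for dx in (-.002,0,.002): print([(pix(c,[p[0]+dx,p[1]+dy,p[2]-.0217])-[186,256])*6 for dy in (-.0045,0)])
```

```text
[array([302.70923214, 316.51987462]), array([305.77136627, 300.45988422])]
[array([311.42563783, 316.21699793]), array([314.42444634, 300.16092012])]
[array([320.14007898, 315.91442106]), array([323.07559373, 299.86224541])]
```

```bash
python3 -m pendant '[[[4,30,10,0,3],[5,50,0,0,3],[6,55,0,0,3],[6,55,0,0,3],[6,55,0,0,3],[6,55,0,0,3],[6,50,0,0,3],[3,26,0,0,3]]]';python3 -m pendant '[[[0,0,-20,0,3],[0,0,-22,0,3],[0,0,0,0,3],[0,0,0,0,3]]]'
python3 - <<'E'
from h import *
o=monitor.get_obs(); print(o["eef_pos"].round(4),o["opening"])
c=cam("side"); u,v=pix(c,[.486,.084,.075]).round(0).astype(int); print(u,v); save(c,"s8.png",(u-35,v-40,u+35,v+25),8)
E
```

```text
time_s: 24.08
eef_pos: [0.4869, 0.0859, 0.1529]
eef_rot: [-0.001, 0.001, 1.0, 0.0]
wrist_force: [0.3, 0.4, -0.8]
opening: 0.136
time_s: 24.58
eef_pos: [0.488, 0.0834, 0.1123]
eef_rot: [-0.0, 0.002, 1.0, 0.0]
wrist_force: [0.2, 1.0, 0.1]
opening: 0.132
[0.488  0.0834 0.1123] 0.13184812702557705
284 184
```

View pics/s8.png

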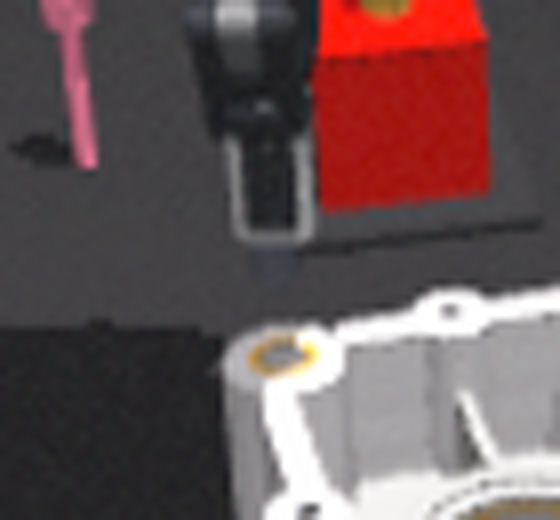

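The dowel's lower end sits slightly left of the bore axis (dowel x≈272, ring centre x≈283). I'll quantify it.

Run:
```python
from h import *
c=cam("side"); g=c["img"].astype(int)
print("cols",list(range(274,294)))
for r in range(172,182): print(r,[tuple(x)[2]-0 for x in g[r,274:294]], [int(x[2]-x[0]) for x in g[r,274:294]])
bore_meas()
for dx in (0,-.002): print([pix(c,[.488+dx,.0834,z]).round(2).tolist() for z in (.112,.100,.0906)])
print(pix(c,[.486,.084,.065]))
```

```text
cols [274, 275, 276, 277, 278, 279, 280, 281, 282, 283, 284, 285, 286, 287, 288, 289, 290, 291, 292, 293]
172 [np.int64(67), np.int64(69), np.int64(65), np.int64(69), np.int64(96), np.int64(126), np.int64(82), np.int64(73), np.int64(75), np.int64(74), np.int64(74), np.int64(73), np.int64(95), np.int64(141), np.int64(99), np.int64(76), np.int64(77), np.int64(78), np.int64(76), np.int64(78)] [1, 0, 0, 1, 1, 2, 2, 2, 3, 1, 2, 2, 2, 0, 3, 2, 3, 3, 4, 3]
173 [np.int64(68), np.int64(68), np.int64(69), np.int64(69), np.int64(82), np.int64(116), np.int64(119), np.int64(124), np.int64(125), np.int64(125), np.int64(121), np.int64(120), np.int64(119), np.int64(131), np.int64(91), np.int64(76), np.int64(71), np.int64(73), np.int64(72), np.int64(72)] [0, 0, 1, 2, 3, 0, 2, 2, 4, 3, 3, 1, 1, 0, 1, 3, 2, 2, 2, 2]
174 [np.int64(67), np.int64(68), np.int64(67), np.int64(68), np.int64(67), np.int64(80), np.int64(81), np.int64(95), np.int64(97), np.int64(96), np.int64(86), np.int64(80), np.int64(75), np.int64(69), np.int64(61), np.int64(54), np.int64(58), np.int64(56), np.int64(49), np.int64(54)] [0, 1,
[... 2005 characters left out ...]
68), np.int64(69), np.int64(68), np.int64(69), np.int64(69), np.int64(70)] [2, 3, 1, 2, 1, 2, 3, 1, 2, 2, 2, 3, 2, 0, 3, 1, 1, 1, 2, 2]
181 [np.int64(69), np.int64(72), np.int64(70), np.int64(70), np.int64(73), np.int64(70), np.int64(70), np.int64(71), np.int64(69), np.int64(71), np.int64(71), np.int64(71), np.int64(72), np.int64(70), np.int64(69), np.int64(68), np.int64(70), np.int64(71), np.int64(72), np.int64(71)] [3, 2, 2, 2, 3, 1, 2, 1, 1, 3, 2, 3, 3, 1, 2, 1, 3, 2, 4, 0]
top 296.4 222.44 [0.4898 0.0784 0.065 ]
side 283.48 188.2 [0.4843 0.0833 0.065 ]
[[283.65, 170.79], [284.03, 175.32], [284.32, 178.82]]
[[282.76, 170.81], [283.14, 175.35], [283.44, 178.84]]
[284.23837585 188.00001304]
```

```bash
python3 -m pendant '[[[-0.5,0,-12,0,3],[0,0,-10,0,3],[0,0,-1,0,3],[0,0,-1,0,3],[0,0,-1,0,3],[0,0,-1,0,3],[0,0,0,0,3]]]';python3 -m pendant '[[[0,0,-1,0,3],[0,0,-1,0,3],[0,0,0,0,3]]]'
```

```text
time_s: 25.65
eef_pos: [0.4876, 0.0835, 0.0864]
eef_rot: [0.0, 0.002, 1.0, 0.0]
wrist_force: [-0.1, -0.9, -0.1]
opening: 0.135
time_s: 26.02
eef_pos: [0.4875, 0.0835, 0.0842]
eef_rot: [-0.0, 0.002, 1.0, -0.0]
wrist_force: [-0.3, -0.4, -0.3]
opening: 0.135
```

```bash
python3 -m pendant '[[[0,0,-1,0,3],[0,0,-1,0,3],[0,0,0,0,3]]]';python3 -m pendant '[[[0,0,-1,0,3],[0,0,-1,0,3],[0,0,0,0,3]]]';python3 -m pendant '[[[0,0,-1,0,3],[0,0,-1,0,3],[0,0,0,0,3]]]'
```

```text
time_s: 26.4
eef_pos: [0.4878, 0.0832, 0.0823]
eef_rot: [0.0, 0.002, 1.0, -0.0]
wrist_force: [0.6, -2.3, 0.5]
opening: 0.133
time_s: 26.78
eef_pos: [0.4877, 0.0832, 0.0803]
eef_rot: [0.0, 0.002, 1.0, -0.0]
wrist_force: [1.1, -3.6, -0.0]
opening: 0.133
time_s: 27.15
eef_pos: [0.4877, 0.0833, 0.0783]
eef_rot: [0.0, 0.002, 1.0, -0.0]
wrist_force: [1.0, -5.0, 0.8]
opening: 0.139
```

```bash
python3 -m pendant '[[[0,-0.7,-1,0,3],[0,0,-1,0,3],[0,0,0,0,3]]]';python3 -m pendant '[[[0,0,-1,0,3],[0,0,-1,0,3],[0,0,0,0,3]]]';python3 -m pendant '[[[0,0,-1,0,3],[0,0,-1,0,3],[0,0,0,0,3]]]'
```

```text
time_s: 27.52
eef_pos: [0.4875, 0.083, 0.0761]
eef_rot: [-0.0, 0.002, 1.0, 0.0]
wrist_force: [2.6, -2.8, 0.2]
opening: 0.133
time_s: 27.9
eef_pos: [0.4877, 0.0828, 0.0745]
eef_rot: [0.0, 0.002, 1.0, -0.0]
wrist_force: [1.2, -2.6, 2.9]
opening: 0.134
time_s: 28.28
eef_pos: [0.4876, 0.0827, 0.0722]
eef_rot: [0.0, 0.002, 1.0, -0.0]
wrist_force: [2.5, -2.0, 2.1]
opening: 0.137
```

```bash
python3 -m pendant '[[[0,0,-1,0,3],[0,0,-1,0,3],[0,0,0,0,3]]]';python3 -m pendant '[[[0,0,-1,0,3],[0,0,-1,0,3],[0,0,0,0,3]]]'
python3 - <<'E'
from h import *
c=cam("side"); u,v=pix(c,[.486,.084,.075]).round(0).astype(int); save(c,"s9.png",(u-35,v-40,u+35,v+25),8)
E
```

```text
time_s: 28.65
eef_pos: [0.4874, 0.0828, 0.07]
eef_rot: [-0.0, 0.002, 1.0, 0.0]
wrist_force: [2.0, -3.4, 1.5]
opening: 0.131
time_s: 29.02
eef_pos: [0.4875, 0.0828, 0.0681]
eef_rot: [-0.0, 0.002, 1.0, 0.0]
wrist_force: [1.9, -1.5, 1.4]
opening: 0.134
```

View pics/s9.png

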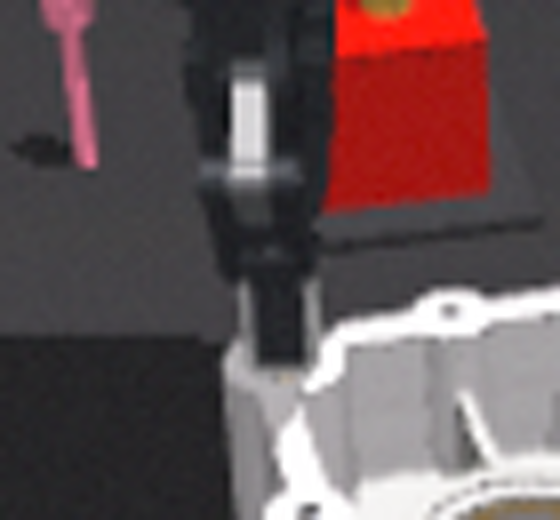

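```bash
python3 -m pendant '[[[0,0,0,0,30],[0,0,0,0,30],[0,0,15,0,30],[0,0,25,0,30],[0,0,0,0,0],[0,0,0,0,0],[0,0,0,0,0],[0,0,0,0,0]]]'
python3 - <<'E'
from h import *
print(monitor.get_obs()["eef_pos"].round(4),monitor.get_obs()["wrist_force"].round(1))
c=cam("side"); u,v=pix(c,[.486,.084,.075]).round(0).astype(int); save(c,"s10.png",(u-35,v-40,u+35,v+25),8)
for z in (.081,.0864,.090): print(z,(pix(c,[.4865,.083,z])-[u-35,v-40]+.4)*8)
E
```

```text
time_s: 30.08
eef_pos: [0.487, 0.0828, 0.1076]
eef_rot: [-0.001, 0.002, 1.0, 0.0]
wrist_force: [0.2, 0.3, -0.1]
opening: 0.001
[0.487  0.0828 0.1076] [ 0.2  0.3 -0.1]
0.081 [282.76631981 310.88690321]
0.0864 [281.4327184  295.06198826]
0.09 [280.53790274 284.44515189]
```

View pics/s10.png

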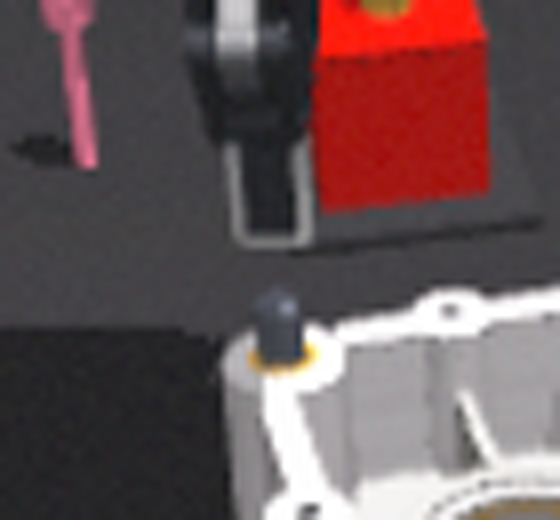

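The dowel stands upright in the bore, its top at about px (280,298), z≈86 mm, so roughly 5 mm remain. I press it with the shut fingers.

```bash
python3 -m pendant '[[[0,0,-10,0,0],[0,0,-8,0,0],[0,0,-1,0,0],[0,0,-1,0,0],[0,0,0,0,0]]]';for i in 1; do python3 -m pendant '[[[0,0,-1,0,0],[0,0,-1,0,0],[0,0,0,0,0]]]'; done; python3 -m pendant '[[[0,0,-1,0,0],[0,0,0,0,0]]]'; python3 -m pendant '[[[0,0,-1,0,0],[0,0,0,0,0]]]'
```

```text
time_s: 30.75
eef_pos: [0.4877, 0.0828, 0.0884]
eef_rot: [0.0, 0.002, 1.0, -0.0]
wrist_force: [0.6, 0.3, 0.0]
opening: -0.003
time_s: 31.12
eef_pos: [0.4878, 0.0828, 0.0865]
eef_rot: [0.0, 0.002, 1.0, 0.0]
wrist_force: [-0.1, 0.3, 0.9]
opening: -0.003
time_s: 31.38
eef_pos: [0.488, 0.0828, 0.0857]
eef_rot: [0.001, 0.002, 1.0, -0.0]
wrist_force: [0.5, 0.7, 3.8]
opening: -0.002
time_s: 31.62
eef_pos: [0.4878, 0.0828, 0.0845]
eef_rot: [0.0, 0.002, 1.0, 0.0]
wrist_force: [0.5, 0.4, 2.9]
opening: -0.001
```

```bash
python3 -m pendant '[[[0,0,-1,0,0],[0,0,0,0,0]]]'; python3 -m pendant '[[[0,0,-1,0,0],[0,0,0,0,0]]]'; python3 -m pendant '[[[0,0,-1,0,0],[0,0,0,0,0]]]'; python3 -m pendant '[[[0,0,-1,0,0],[0,0,0,0,0]]]'
```

```text
time_s: 31.88
eef_pos: [0.4876, 0.0828, 0.0833]
eef_rot: [0.0, 0.002, 1.0, 0.0]
wrist_force: [1.4, 1.1, 4.5]
opening: 0.004
time_s: 32.12
eef_pos: [0.4875, 0.0828, 0.0822]
eef_rot: [0.0, 0.002, 1.0, 0.0]
wrist_force: [0.6, 1.3, 3.9]
opening: 0.002
time_s: 32.38
eef_pos: [0.4875, 0.0828, 0.0812]
eef_rot: [0.0, 0.002, 1.0, 0.0]
wrist_force: [0.4, 0.4, 3.5]
opening: -0.004
time_s: 32.62
eef_pos: [0.4881, 0.0828, 0.081]
eef_rot: [0.001, 0.002, 1.0, 0.0]
wrist_force: [-0.2, 0.3, 7.9]
opening: 0.001
```

Force rises as z reaches 81 mm, the height expected when the dowel bottoms. I press on a little, staying under 30 N, to confirm.

```bash
python3 -m pendant '[[[0,0,-1,0,0],[0,0,0,0,0]]]'; python3 -m pendant '[[[0,0,-1,0,0],[0,0,0,0,0]]]';  python3 -m pendant '[[[0,0,-1,0,0],[0,0,0,0,0]]]'
```

```text
time_s: 32.88
eef_pos: [0.4887, 0.0829, 0.0808]
eef_rot: [0.001, 0.002, 1.0, 0.0]
wrist_force: [-1.2, 2.2, 14.1]
opening: 0.002
time_s: 33.12
eef_pos: [0.4891, 0.0829, 0.0807]
eef_rot: [0.002, 0.002, 1.0, 0.0]
wrist_force: [-4.0, 2.3, 22.0]
opening: 0.001
time_s: 33.38
eef_pos: [0.4894, 0.083, 0.0805]
eef_rot: [0.002, 0.002, 1.0, 0.0]
wrist_force: [-6.8, 2.1, 28.7]
opening: -0.002
```

Bottomed: the tip holds at 80.5–81 mm while the force climbs to 29 N. I retract and check.

```bash
python3 -m pendant '[[[0,0,10,0,0],[0,0,30,0,0],[0,0,50,0,0],[-30,-30,50,0,0],[-50,-30,0,0,0],[0,0,0,0,0]]]'
python3 - <<'E'
from h import *
c=cam("side"); save(c,"s11.png",(180,100,440,380),2.1)
for t in "cover twin_top rod_handle stand_hole rack dowel_40_top dowel_48_top dowel_56_top oil_bottle tumbler parts_box".split():
    print(t,[(w(c,d["at"]).round(3).tolist(),round(d["confidence"],2)) for d in spotter.tip_of("side",t)[:2]])
E
```

```text
time_s: 34.12
eef_pos: [0.4057, 0.0234, 0.2141]
eef_rot: [-0.001, 0.003, 1.0, -0.0]
wrist_force: [0.8, -0.9, -0.1]
opening: -0.001
cover [([0.549, 0.023, 0.004], 0.94), ([0.514, 0.3, 0.093], 0.31)]
twin_top [([0.626, -0.039, 0.083], 0.76), ([0.704, 0.165, -0.0], 0.53)]
rod_handle [([0.604, 0.304, 0.085], 0.63), ([0.398, 0.307, 0.088], 0.63)]
stand_hole [([0.51, 0.299, 0.065], 0.75)]
rack [([0.508, -0.294, 0.061], 0.72), ([0.507, -0.294, -0.001], 0.7)]
dowel_40_top [([0.487, 0.078, 0.083], 0.59), ([0.51, 0.301, 0.067], 0.28)]
dowel_48_top [([0.509, -0.294, 0.061], 0.7)]
dowel_56_top [([0.576, -0.293, 0.069], 0.79), ([0.554, 0.022, 0.003], 0.69)]
oil_bottle [([0.735, -0.14, 0.004], 0.57)]
tumbler [([0.705, 0.165, -0.0], 0.64)]
parts_box [([0.742, 0.025, 0.004], 0.56), ([0.487, 0.082, 0.079], 0.18)]
```

View pics/s11.png

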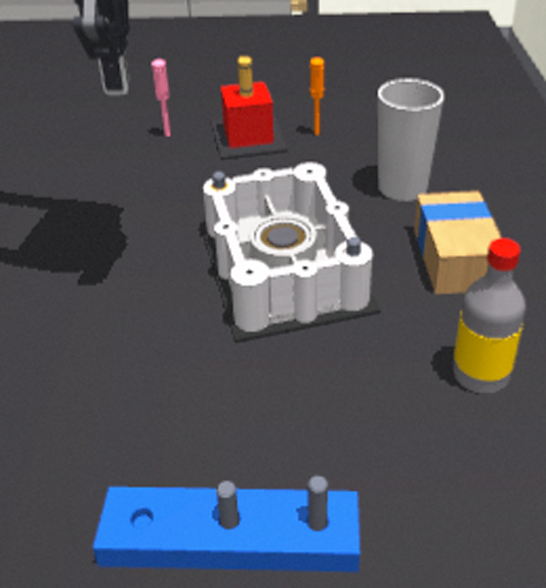

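The final view shows the dowel at px (219,180) standing level with its twin (353,245). The rod is in its stand at (245,75), two dowels are still in the rack, and nothing else has moved.

```bash
python3 -c "
from h import *
print(order.hand_in())"
```

```text
the job is handed in; nothing more can be done
None
```

The open bore gauged at 24 mm. The 40 mm dowel is pressed onto its bottom, and I have handed the job in at about 34 s of the 72 s allowed.

- **Gauging:** the rod met the bottom at a measured depth of about 25 mm, about 1 mm over the nominal 24 mm. The highest force read was 32 N.
- **Returning the rod:** on the first try the tip caught the rim of the stand hole, with 19 N read. I lifted it, moved it 2.3 mm in y, and it then went in freely and rests on its shoulder.
- **Pressing the dowel:** I set it in with the grip, then pushed it down with the shut fingers. It stopped at 80.5–81 mm above the bench, where 81 mm is 16 mm proud, and held there while the force rose to 29 N. The slide itself read only about 3–5 N, just below the 5–12 N expected.
- **Last checks:**
  - The side picture shows the dowel level with its twin, and the network puts both tops at 83 mm.
  - The 48 and 56 mm dowels are still in the rack, and the bottle, tumbler and box are where they were.
  - In the last picture the network reported only the orange and pink look-alikes for the rod handle. I confirmed the real rod in its stand by eye.
- **Not checked:** forces were read only at the end of each call, so brief peaks in between were not seen.

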